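# Lock the workpiece pallet into its measuring fixture

### The arm

A 6-joint arm with a two-finger parallel gripper is mounted at the origin on the work surface. World frame = base frame: x ahead of the robot, y to its left, z up, the work surface at z = 0. Lengths are in mm, angles in rad, forces in N, time in s.
With the tool pointing down it reaches from about 350 to 875 mm from the base axis. Payload 4.2 kg.
Tool frame: the origin (TCP) lies at the very end of the fingers, on their centre line; the grasp point (between the pads) lies 19 mm behind it (pinch_z is the distance from the TCP to the grasp point, in mm); z points along the fingers, y is the line along which they close (so a half turn about z gives the same grasp; the last joint's range is limited). The gripper opens to 85 mm and grips with 20 to 120 N. Pads are 22 mm wide; open, the fingers measure 114 mm over their backs; the gripper's body (76 mm by 85 mm) begins 54 mm behind the grasp point. The pads swing forward as they close: fully open they stand 13 mm farther back than shut.
Start: joints at [1.471, 0.385, 0.008, 0, -1.194, -0.259], TCP at [219.436, 585.19, 231.312] pointing down, gripper open.
Joint ranges: [-3.14, 3.14], [-1.21, 2.06], [-1.07, 1.41], [-3.16, 2.05], [-2.99, -0.16], [-3.1, 3.1]. Speed limits (rad/s): [2.79, 2.79, 3.14, 3.14, 3.14, 3.14].

### API

Orientations are given as a unit quaternion [x, y, z, w].
In Python, from bench import * gives the robot as it stands.
- The arm moves only by the tool arm_command, never from a script. Its argument "steps" is one flat list of numbers, 4 for each row, row after row: the shift along the tool's x, y, z in m, then the turn about the tool's z in rad. In form: [tx, ty, tz, roll, tx, ty, tz, roll, ...]. A call has 1 to 20 rows; each row shifts and turns the commanded pose from where the row before left it, along the tool's axes as they then stand; what a row does not reach is not made up. A row lasts 1/8 s, in which the tool goes at most 62.5 mm and 10.7 degrees, less where a joint would pass 70% of its speed; a pose out of reach is approached as far as the arm can. A call with a gripper value outside its range is refused whole. "grip" is the finger opening in m, from 0 to 0.0854, set as the call begins (left out, the last holds). The fingers move at their own pace and stop on an object; the grip force is fixed at half the most. Time passes only in rows, so rows that do not move let the fingers close. It gives the time, the measured TCP pose, the force, the opening and the grip force at its end, in the units of the state.
- read_state(): the state, without advancing time (a new reading comes with each control period).
- get_image(name): name is "scene" or "top"; returns the picture (384x512x3 uint8, red, green, blue); there is no depth.
- get_calibration(name): a dict with "camera_matrix" (3x3 intrinsics, pixels), "cam_to_world" (4x4, takes a point from camera to world coordinates). Camera axes: x right, y down, z forward; pixel columns grow to the right and rows downward; lengths in mm; the calibration is good to about 2 mm. A picture is of the moment at which its call begins. get_calibration takes no time and is no camera call.
- job_done(): hands the job in; it is judged then, once.
The state is a dict: "clock": time; "joints": joint angles; "joint_vel": joint speeds; "joint_efforts": joint torques, N m; "position": TCP position; "ee_rot": TCP orientation; "contact_force": force on the tool from outside, world axes, zero at the start; "wrist_torque": the same for the moment, N m; "gripper_width": finger opening in mm; "grasp_force": force on a finger pad.
Only numpy, scipy, OpenCV 4.12 (cv2) and the standard library are available. Lean on these libraries where they do the work, as an engineer would, in place of code of your own. Each camera call takes 0.05 s, during which the arm holds its last target. There are 200 camera calls.

### The job

Clamp the blue workpiece pallet in its fixture: swing the orange-handled cam lever back to the red mark so the mouth of its curved slot faces the pallet, then push the pallet along the dovetail until its headed stud is in the mouth and the brass sprung catch snaps in behind the pallet. Then swing the lever all the way round to its stop at the green mark so that the slot draws the pallet tight against the stop blocks. Leave the calibration sphere, ring gauge and screwdriver where they are.

Things in the scene. Friction and masses are not known exactly. Their poses are not given: they have to be found in the camera images.
- base: Fixed fixture: aluminium plate 340 x 150 x 12 mm, origin at the centre of its underside, on the granite. x is the sliding direction, from the pallet's start towards the cam; z up. Two steel dovetail rails (tops 26 mm above the granite, 74 mm apart inside) run from x = -165 to 10 mm. A red dot (open) and a green dot (locked) lie on the plate under the lever's two end positions.
- cam_axis (a point): On the cam plate's vertical turning axis, 37 mm above the granite (the plate's top), at x = 80 mm, y = 0 in the base frame; axes as the base. The curved slot opens at the plate's rim; from a joint angle of about 0.45 to 1.55 it draws the stud in, and beyond that holds it.
- lever_post (a point): Middle of the cam lever's upright orange handle, 58 mm above the granite: a plain round post of 16 mm diameter, its top at 80 mm. It moves on a circle of 85 mm radius about cam_axis. The lever bar below it is 16 mm wide, between 29 and 37 mm height, and ends 8 mm beyond the post's axis.
- cam (a joint): Cam and lever angle, rad, counter-clockwise from above: 0 open (stop, red dot, mouth faces the pallet), 1.95 locked (stop, green dot). From cam_axis the lever points at -0.96 + joint in the base frame, from its x towards its y axis. Starts part-way, where the rim blocks the stud; below 0.15 the mouth admits it. Stays where left; the handle needs 1 to 12 N.
- pallet: Loose blue pallet, about 0.55 kg, with a bolted flange part (top 66 mm above the granite); the dovetail lets it only slide along base x. Foot 90 x 80 mm, origin at the centre of its underside, x to the cam. Origin in base frame: x = -115 to -80 mm at the start, -34 when the catch has just snapped in, -27 tight on the stops. Oiled: sliding needs 1 to 3 N, 5 to 15 N past catch and buffers.
- push_face (a point): Centre of the pallet's flat upright rear face (of the push plate, 50 mm wide, from 36 to 66 mm above the granite), on the side away from the cam, to be pushed along the base's x; axes as the pallet. The pallet's blue block below it is 60 mm wide and flush with it.
- stud (a point): Brass head (20 mm diameter, 6 mm thick, top 46.5 mm above the granite) of the stud; this point is the centre of its top; the neck below it is 10 mm in diameter. It stands on a tongue 85 mm ahead of the pallet's origin.
- catch (a joint): Travel in m of the sprung brass catch on the base's -y rail, at x = -79 mm: 0 sprung in, about 0.006 while the lug on the pallet's rear corner pushes it aside; back to 0 once the lug has passed, then it stops the pallet from sliding back. Its yellow thumb pad reaches y = -83 mm.
- cal_sphere: Bystander: black stand, foot 56 mm in diameter, with a white ball on top, 108 mm high; origin under its foot.
- ring_gauge: Bystander: steel ring lying flat, 60 mm outside diameter, 18 mm high; origin under its centre.
- driver: Bystander: screwdriver with blue handle lying on the granite, 160 mm long.
- stop_face (a point): Midway between the faces of the two dark stop blocks (38 mm high), which look to the base's -x; at x = 18 mm, y = 0 in the base frame, 29 mm above the granite. Two brass sprung buffer pins stand 8 mm out of the faces and press the pallet back with about 4 N at first touch, 8 N when tight.

How it is judged:
By the outcome, as a careful person would: the job done as asked, in the order asked, and still so for the second after the job is handed in, with the robot touching nothing.
It also fails if it takes over 72 s, if anything falls off the work surface, if the arm or the gripper's body presses on something with over 40 N, if the wrist force passes 120 N, or if a joint passes its speed limit or range.

## Working session

There is one attempt and no reset: what is moved stays moved. The work goes in short steps, Python scripts to look and compute and a tool call to move; the robot and the scene stay as the last step left them, time stands still between calls to the robot, and variables do not carry over. Pictures are saved under pics/ and viewed, at most 10 in all, crops included, and the job is handed in when it is done.

Besides the shell and the picture viewer there is one more tool, called by a JSON object that holds its "name" and its "arguments", one argument or row to a line. arm_command: Moves the arm, as the interface text tells. Its arguments: {"type":"object","properties":{"steps":{"type":"array","items":{"type":"number"}},"grip":{"type":"number"}},"required":["steps"]}

```bash
mkdir -p pics; ls; python3 - <<'E'
from bench import *
import cv2
for n in("scene","top"):
    cv2.imwrite(f"pics/{n}0.png",get_image(n)[:,:,::-1]); c=get_calibration(n); print(n,c["camera_matrix"],c["cam_to_world"])
print(read_state())
E
```

```text
pics
scene [[427.49953985   0.         254.80290528]
 [  0.         427.49953985 193.75709157]
 [  0.           0.           1.        ]] [[-7.29494733e-01  4.51055489e-01 -5.14185161e-01  9.90090712e+02]
 [ 6.83948309e-01  4.88975722e-01 -5.41403227e-01  4.19967760e+02]
 [ 7.22116297e-03 -7.46626874e-01 -6.65203853e-01  6.03698896e+02]
 [ 0.00000000e+00  0.00000000e+00  0.00000000e+00  1.00000000e+00]]
top [[399.75952298   0.         259.86868987]
 [  0.         399.75952298 189.7495574 ]
 [  0.           0.           1.        ]] [[ 2.53956083e-02 -9.90045166e-01  1.38439997e-01  5.11798942e+02]
 [-9.99490395e-01 -2.24671283e-02  2.26754908e-02 -1.36800467e+01]
 [-1.93394109e-02 -1.38945305e-01 -9.90111201e-01  8.05512757e+02]
 [ 0.00000000e+00  0.00000000e+00  0.00000000e+00  1.00000000e+00]]
{'clock': 0.1, 'joints': array([ 1.47060295e+00,  3.85494179e-01,  6.77465290e-03, -3.97602736e-04,
       -1.19399421e+00, -2.58610163e-01]), 'joint_vel': array([-0.00019758, -0.00139835,  0.00272971, -0.0008004 ,  0.00039047,
       -0.00098306]), 'joint_efforts': array([-1.36098070e-04, -3.93319952e+01,  1.88928527e+01,  4.19792891e+00,
       -2.59940061e-03,  3.77264129e-06]), 'position': array([219.27750074, 584.72760599, 230.33251122]), 'ee_rot': array([ 9.83937061e-01, -1.78513042e-01, -1.08346892e-04,  9.70321529e-04]), 'contact_force': array([ 0.88257713, -0.30428823,  0.55289621]), 'wrist_torque': array([-0.00482908,  0.02686026,  0.02909093]), 'grasp_force': 0.0, 'gripper_width': 85.16073905440962}
```

View pics/top0.png

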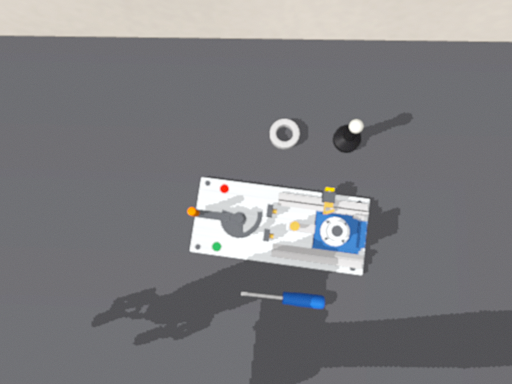

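View pics/scene0.png

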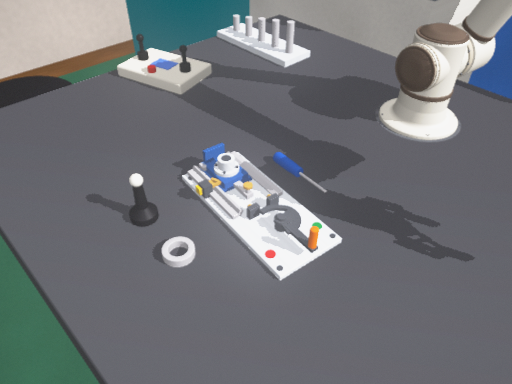

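The top view shows the fixture with its corners near (202,178), (370,197), (364,274) and (191,252), and the pallet to the right at (337,232). The red dot is at (224,188), the green dot at (216,246), and the orange post is at (192,211), part-way round. The bystanders are the ring at (285,134), the sphere at (350,132) and the driver at (290,298).

```bash
cat > h.py <<'E'
from bench import *
import cv2, numpy as np
from scipy.optimize import least_squares
def ray(n,px,z):
    c=get_calibration(n);K=np.array(c["camera_matrix"]);T=np.array(c["cam_to_world"])
    d=T[:3,:3]@np.linalg.solve(K,[px[0],px[1],1.]);o=T[:3,3]
    return (o+d*(z-o[2])/d[2])[:2]
def blob(im,lo,hi,roi=(170,160,390,290)):
    h=cv2.cvtColor(im,cv2.COLOR_RGB2HSV);m=cv2.inRange(h,np.array(lo),np.array(hi))
    k=np.zeros_like(m);x0,y0,x1,y1=roi;k[y0:y1,x0:x1]=255;m&=k
    n,l,s,c=cv2.connectedComponentsWithStats(m)
    i=1+np.argmax(s[1:,4]);return c[i],s[i]
def w2b(p,b):
    d=np.array(p)-b[:2];c,s=np.cos(b[2]),np.sin(b[2]);return np.array([c*d[0]+s*d[1],-s*d[0]+c*d[1]])
def b2w(q,b):
    c,s=np.cos(b[2]),np.sin(b[2]);return np.array([c*q[0]-s*q[1],s*q[0]+c*q[1]])+b[:2]
E
python3 - <<'E'
from h import *
im=cv2.imread("pics/top0.png")[:,:,::-1].copy()
g=cv2.cvtColor(im,cv2.COLOR_RGB2HSV)
m=((g[:,:,2]>150)&(g[:,:,1]<60)).astype(np.uint8);m[:160]=0
m=cv2.morphologyEx(m,cv2.MORPH_CLOSE,np.ones((25,25)))
n,l,s,c=cv2.connectedComponentsWithStats(m);i=1+np.argmax(s[1:,4])
r=cv2.minAreaRect(np.argwhere(l==i)[:,::-1].astype(np.float32));box=cv2.boxPoints(r)
print(box)
P=np.array([ray("top",p,12) for p in [(202,178),(370,197),(364,274),(191,252)]]);
print("corners",P)
# manual corner to base: (170,-75),(-170,-75),(-170,75),(170,75)
Q=np.array([(170,-75),(-170,-75),(-170,75),(170,75)])
R,G=[blob(im,*k) for k in (((0,180,120),(4,255,255)),((45,120,60),(85,255,255)))]
O=blob(im,(6,180,150),(14,255,255),(170,160,215,290))
Y=blob(im,(15,120,120),(26,255,255),(285,200,315,240)); 
rw,gw=ray("top",R[0],12),ray("top",G[0],12)
f=lambda b:np.concatenate([(np.array([b2w(q,b) for q in Q])-P).ravel()])
b=least_squares(f,[500,0,1.6]).x;print("base",b,np.round(f(b),1))
print("red",R,w2b(rw,b),"green",G,w2b(gw,b))
ow=ray("top",O[0],78);ob=w2b(ow,b);d=ob-[80,0];print("post",O,ow,ob,np.hypot(*d),np.arctan2(d[1],d[0])+.96)
sw=ray("top",Y[0],46.5);print("stud",Y,sw,w2b(sw,b))
cv2.imwrite("pics/c1.png",cv2.resize(im[165:290,175:385],None,fx=3.8,fy=3.8,interpolation=cv2.INTER_CUBIC)[:,:,::-1])
E
```

```text
[[188.3559  251.66977]
 [199.19373 173.09567]
 [372.61847 197.01633]
 [361.78064 275.59042]]
corners [[ 644.04415229  121.92093809]
 [ 613.16271646 -214.91731846]
 [ 462.53542649 -201.44922035]
 [ 495.97882884  136.90275266]]
base [553.93028102 -39.38571201   1.4758172 ] [ 0.7  0.8 -0.7 -0.8  0.6 -0.1 -0.6  0.1]
red (array([224.        , 188.24390244]), array([221, 185,   7,   7,  41], dtype=int32)) [122.16364107 -58.91836245] green (array([216.20454545, 246.11363636]), array([213, 243,   8,   7,  44], dtype=int32)) [122.18292693  57.06720689]
post (array([196.57142857, 211.        ]), array([194, 208,   5,   7,   7], dtype=int32)) [571.6352035  117.81400212] [158.1702659   -2.71687105] 78.21746518147538 0.9252581726286969
stud (array([294.38888889, 225.61111111]), array([291, 222,   8,   8,  54], dtype=int32)) [550.96332183 -63.29735467] [-24.08524553   0.6858929 ]
```

View pics/c1.png

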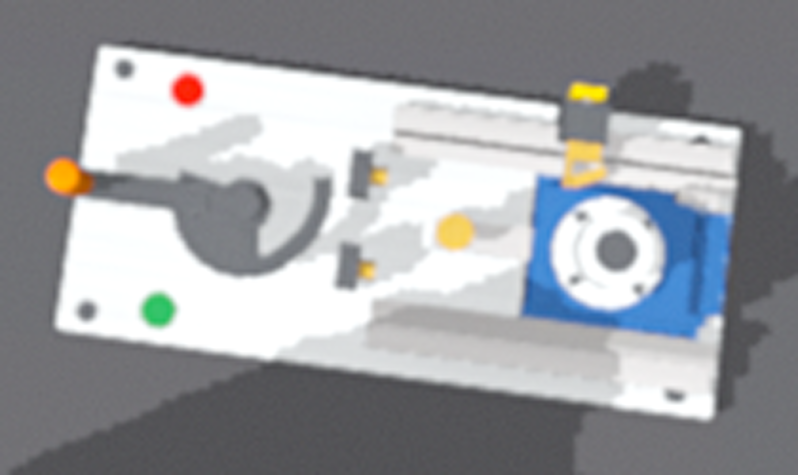

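The crop confirms the fit: the post top is at about (63,175), which is (191.6,211) in the full image, and the lever angle is near 0.95. The stud is at (455,232), and the pallet's rear face is near the plate's end. Next I work out the approach move.

```bash
cat >> h.py <<'E'
B=np.array([553.93,-39.39,1.4758])
def phi(s):
    x,y,z,w=s["ee_rot"];return np.arctan2(2*(x*y+z*w),1-2*(y*y+z*z))
def tool(dxyz,ph):  # world mm shift -> tool axes m (tool down)
    c,s=np.cos(ph),np.sin(ph);return np.round(np.array([c*dxyz[0]+s*dxyz[1], s*dxyz[0]-c*dxyz[1], -dxyz[2]])/1000,4)
E
python3 - <<'E'
from h import *
s=read_state();p=s["position"];ph=phi(s)
o=w2b(ray("top",(191.6,211),79),B);d=o-[80,0];t=np.arctan2(d[1],d[0]);print(o,np.hypot(*d),"joint",t+.96)
c=b2w([80,0],B);th=B[2]+t;post=c+85*np.array([np.cos(th),np.sin(th)])
print("cam",c,"post",post,"phi",ph,"roll",ph-(th-np.pi))
print("shift",tool([*(post-p[:2]),150-p[2]],ph))
for n,px,z in(("ring",(285,134),9),("sphere foot",(347,138),0)): print(n,ray("top",px,z),w2b(ray("top",px,z),B))
E
```

```text
[167.04010038  -1.56935878] 87.05424723172123 joint 0.9419716573567198
cam [561.51828096  40.24929929] post [571.10493649 124.70695754] phi -0.35895006634686494 roll 1.3248709298862082
shift [0.491  0.3071 0.0803]
ring [739.70671288 -44.02229248] [  13.01016707 -185.3784797 ]
sphere foot [ 736.32206321 -172.30452747] [-115.01472017 -194.17711111]
```

{"name": "arm_command", "arguments": {
  "steps": [0.041,0.0256,0.0067,0,0.041,0.0256,0.0067,0,0.041,0.0256,0.0067,0,0.041,0.0256,0.0067,0,0.041,0.0256,0.0067,0,0.041,0.0256,0.0067,0,0.041,0.0256,0.0067,0,0.041,0.0256,0.0067,0,0.041,0.0256,0.0067,0,0.041,0.0256,0.0067,0,0.041,0.0256,0.0067,0,0.04,0.0256,0.0067,0,0,0,0,0.1656,0,0,0,0.1656,0,0,0,0.1656,0,0,0,0.1656,0,0,0,0.1656,0,0,0,0.1656,0,0,0,0.1656,0,0,0,0.1656],
  "grip": 0.06
}}

```text
clock: 2.6
position: [570.9, 125.0, 150.4]
ee_rot: [-0.664, 0.748, 0.0, -0.001]
contact_force: [-0.1, -0.1, 0.1]
gripper_width: 60.0
grasp_force: 0.0
```

```bash
python3 - <<'E'
from h import *
s=read_state();p=s["position"];ph=phi(s);print(s["clock"],p,ph,s["joints"],s["contact_force"])
print("to post",tool([571.1-p[0],124.7-p[1],43-p[2]],ph),"phi err",ph-(B[2]-.018-np.pi))
E
```

```text
2.6 [570.90986776 124.99934713 150.38465942] -1.6892159092704055 [ 4.92398453e-01  3.86243974e-01 -2.06886059e-01 -2.31713596e-04
 -9.78873419e-01 -6.10688927e-01] [-0.05689026 -0.05363329  0.11722885]
to post [ 0.0003 -0.0002  0.1074] phi err -0.0054232556806124155
```

{"name": "arm_command", "arguments": {
  "steps": [0,0,0.025,0,0,0,0.025,0,0,0,0.025,0,0,0,0.02,0,0,0,0.01,0,0,0,0,0]
}}

```text
clock: 3.35
position: [570.9, 124.9, 45.2]
ee_rot: [-0.666, 0.746, 0.0, -0.001]
contact_force: [-0.0, -0.0, 0.2]
gripper_width: 60.3
grasp_force: 0.0
```

{"name": "arm_command", "arguments": {
  "steps": [0,0,0,0,0,0,0,0,0,0,0,0,0,0,0,0,0,0,0,0,0,0,0,0],
  "grip": 0.01
}}

```text
clock: 4.1
position: [571.8, 125.4, 46.8]
ee_rot: [-0.666, 0.746, -0.0, 0.001]
contact_force: [-0.9, -0.4, 5.7]
gripper_width: 14.2
grasp_force: 58.4
```

{"name": "arm_command", "arguments": {
  "steps": [0.00015,-0.0051,0,0.06,0.00015,-0.0051,0,0.06,0.00015,-0.0051,0,0.06,0.00015,-0.0051,0,0.06,0.00015,-0.0051,0,0.06,0.00015,-0.0051,0,0.06,0.00015,-0.0051,0,0.06,0.00015,-0.0051,0,0.06,0.00015,-0.0051,0,0.06,0.00015,-0.0051,0,0.06,0.00015,-0.0051,0,0.06,0.00015,-0.0051,0,0.06,0.00015,-0.0051,0,0.06,0,0,0,0]
}}

```text
clock: 5.85
position: [628.7, 94.0, 46.8]
ee_rot: [-0.332, 0.943, -0.0, 0.001]
contact_force: [-0.8, -0.2, 5.0]
gripper_width: 14.5
grasp_force: 58.5
```

```bash
cat > j.py <<'E'
from h import *
s=read_state();p=s["position"];q=w2b(p[:2],B);d=q-[80,0]
print(s["clock"],"base",q,"z",p[2],"r",np.hypot(*d),"joint",np.arctan2(d[1],d[0])+.96,"phi joint",phi(s)+np.pi-B[2]+.96,"F base",w2b(s["contact_force"][:2]+B[:2],B),s["contact_force"][2],s["wrist_torque"],s["gripper_width"],s["grasp_force"])
E
python3 j.py
```

```text
5.85 base [139.894453   -61.73182188] z 46.842915491460346 r 86.01257659288702 joint 0.15949630834212614 phi joint 0.16134419540557587 F base [-0.27774953  0.80920001] 5.0271860887371504 [ 0.04552671  0.2798784  -0.13190836] 14.544402640997623 58.46200168132782
```

Joint is about 0.16. I'll go on slowly to the stop.

{"name": "arm_command", "arguments": {
  "steps": [0.0001,-0.0034,0,0.04,0.0001,-0.0034,0,0.04,0.0001,-0.0034,0,0.04,0.0001,-0.0026,0,0.03,0,-0.0013,0,0.015,0,0,0,0,0,0,0,0]
}}

```text
clock: 6.72
position: [636.3, 82.5, 46.9]
ee_rot: [-0.254, 0.967, 0.0, 0.001]
contact_force: [-0.3, 0.5, 4.8]
gripper_width: 14.4
grasp_force: 58.4
```

```bash
python3 j.py
```

```text
6.725 base [129.18663153 -70.46674625] z 46.85489836499468 r 85.93536552965637 joint -0.0014058652493998958 phi joint -0.002926634351592128 F base [0.47670209 0.2974908 ] 4.760190731170193 [ 0.12879209  0.24775996 -0.1688354 ] 14.384971948042807 58.43232750892639
```

{"name": "arm_command", "arguments": {
  "steps": [0,-0.0013,0,0.015,0,-0.0013,0,0.015,0,0,0,0]
}}

```text
clock: 7.1
position: [636.8, 81.8, 46.9]
ee_rot: [-0.24, 0.971, 0.001, 0.0]
contact_force: [-4.7, 6.4, 6.4]
gripper_width: 14.2
grasp_force: 58.7
```

```bash
python3 j.py
```

```text
7.1 base [128.48037527 -70.95389007] z 46.86106961165264 r 85.93486663373723 joint -0.011389795495876598 phi joint -0.03159247699358492 F base [5.93428556 5.25626189] 6.417641520032181 [1.6743509  1.17177784 0.14020247] 14.213761466798404 58.730024099349976
```

{"name": "arm_command", "arguments": {
  "steps": [0,0.001,0,0,0,0,0,0,0,0,0,0,0,0,-0.02,0,0,0,-0.03,0,0,0,-0.03,0,0,0,-0.02,0],
  "grip": 0.05
}}

```text
clock: 7.98
position: [637.0, 80.6, 147.4]
ee_rot: [-0.239, 0.971, -0.0, 0.001]
contact_force: [0.1, -0.0, -0.9]
gripper_width: 49.9
grasp_force: 0.0
```

```bash
python3 - <<'E'
from h import *
import runpy
s=read_state();p=s["position"];ph=phi(s);print(p,ph,"roll",ph-(B[2]-np.pi),"shift after roll",tool([*(b2w([-200,0],B)-p[:2]),0],B[2]-np.pi))
im=get_image("top");O=blob(im,(4,150,120),(14,255,255),(170,160,240,290));print(O)
o=w2b(ray("top",O[0],70),B);d=o-[80,0];print(np.hypot(*d),np.arctan2(d[1],d[0])+.96)
E
```

```text
[637.04246887  80.64420568 147.39771767] -2.658946878445048 roll -0.993154224855255 shift after roll [0.3274 0.0714 0.    ]
(array([220.15384615, 180.07692308]), array([216, 176,   7,   8,  13], dtype=int32))
79.16366153053454 -0.02129910196674245
```

{"name": "arm_command", "arguments": {
  "steps": [0,0,0,-0.1655,0,0,0,-0.1655,0,0,0,-0.1655,0,0,0,-0.1655,0,0,0,-0.1655,0,0,0,-0.1655,0.041,0.0089,0,0,0.041,0.0089,0,0,0.041,0.0089,0,0,0.041,0.0089,0,0,0.041,0.0089,0,0,0.041,0.0089,0,0,0.041,0.0089,0,0,0.041,0.0089,0,0,0,0,0,0],
  "grip": 0
}}

```text
clock: 9.9
position: [533.2, -241.2, 145.0]
ee_rot: [-0.671, 0.741, 0.001, -0.0]
contact_force: [-0.3, 1.2, 0.5]
gripper_width: -0.0
grasp_force: 0.0
```

```bash
python3 - <<'E'
from h import *
s=read_state();p=s["position"];ph=phi(s);print(p,w2b(p[:2],B),"phierr",ph-(B[2]-np.pi),s["joints"])
cv2.imwrite("pics/t2.png",cv2.resize(get_image("top")[160:300,180:400],None,fx=3.6,fy=3.6,interpolation=cv2.INTER_CUBIC)[:,:,::-1])
cv2.imwrite("pics/s2.png",cv2.resize(get_image("scene")[100:280,120:360],None,fx=3.3,fy=3.3,interpolation=cv2.INTER_CUBIC)[:,:,::-1])
E
```

```text
[ 533.16868686 -241.23475953  145.0076514 ] [-202.90397366    1.52202107] phierr -0.004252229586997114 [-1.48315891e-01  3.93001213e-01 -2.11486488e-01 -5.96470347e-06
 -9.67739980e-01  4.90707753e-02]
```

View pics/s2.png

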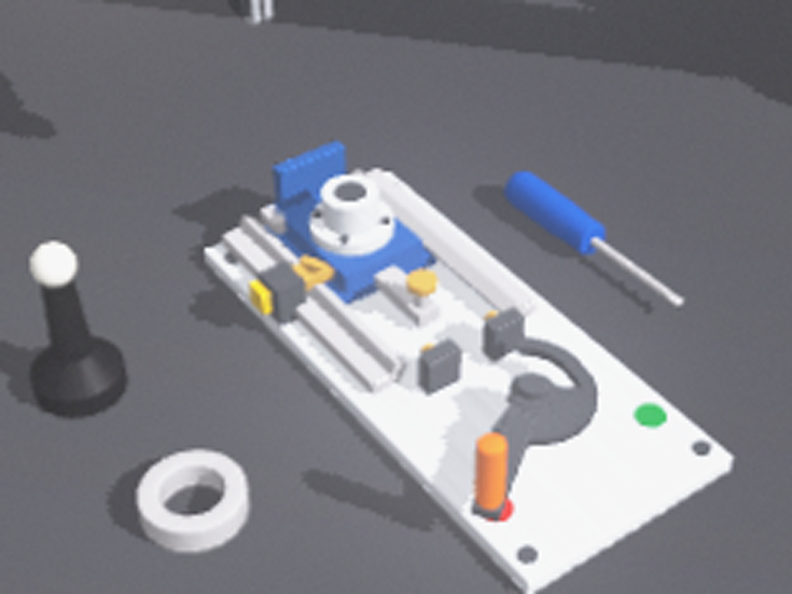

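The scene crop shows the lever on the red mark, with post base at (490,508), and the pallet's push plate clear at (310,175). The gripper is behind it at (255,10). I'll descend and advance.

{"name": "arm_command", "arguments": {
  "steps": [0,0.0015,0.03,0,0,0,0.03,0,0,0,0.03,0,0,0,0.008,0,-0.015,0,0,0,-0.013,0,0,0,0,0,0,0]
}}

```text
clock: 10.88
position: [536.8, -209.6, 49.2]
ee_rot: [-0.674, 0.739, -0.001, 0.001]
contact_force: [-0.2, -1.3, 0.9]
gripper_width: -0.0
grasp_force: 0.0
```

{"name": "arm_command", "arguments": {
  "steps": [-0.003,0,0,0,-0.003,0,0,0,0,0,0,0]
}}

```text
clock: 11.25
position: [536.4, -204.9, 48.0]
ee_rot: [-0.673, 0.74, -0.0, 0.0]
contact_force: [0.1, 0.5, 0.4]
gripper_width: -0.0
grasp_force: 0.0
```

```bash
python3 j.py
```

```text
11.25 base [-166.47312423    1.7960812 ] z 47.99716140141813 r 246.4796682836878 joint 4.094305654610231 phi joint 0.9601021746824565 F base [ 0.52387458 -0.05891608] 0.42088618493704405 [-0.02620455 -0.00683317  0.03434977] -0.04185232024760689 0.0
```

{"name": "arm_command", "arguments": {
  "steps": [-0.004,0,0,0,-0.004,0,0,0,-0.004,0,0,0,-0.004,0,0,0,-0.004,0,0,0,-0.004,0,0,0,-0.004,0,0,0,-0.004,0,0,0,-0.004,0,0,0,-0.004,0,0,0,-0.002,0,0,0,0,0,0,0]
}}

```text
clock: 12.75
position: [540.1, -162.9, 47.8]
ee_rot: [-0.673, 0.74, 0.0, -0.0]
contact_force: [-0.0, -0.4, 0.6]
gripper_width: -0.2
grasp_force: 0.6
```

```bash
python3 j.py; cat > st.py <<'E'
from h import *
im=get_image("top");Y=blob(im,(15,120,120),(26,255,255),(245,208,315,245));print("stud",Y,w2b(ray("top",Y[0],46.5),B))
E
python3 st.py
```

```text
12.75 base [-124.24944484    2.06787135] z 47.824795072566815 r 204.25991238467577 joint 4.091468754827941 phi joint 0.9602123436715271 F base [-0.39060251 -0.02986609] 0.6032868135801172 [-0.25374949  0.1478645   0.04341416] -0.15555355424751185 0.5605297721922398Traceback (most recent call last):
  File "st.py", line 2, in <module>
    im=get_image("top");Y=blob(im,(15,120,120),(26,255,255),(245,208,315,245));print("stud",Y,w2b(ray("top",Y[0],46.5),B))
                          ~~~~^^^^^^^^^^^^^^^^^^^^^^^^^^^^^^^^^^^^^^^^^^^^^^^^
  File "h.py", line 12, in blob
    i=1+np.argmax(s[1:,4]);return c[i],s[i]
        ~~~~~~~~~^^^^^^^^^
    return _wrapfunc(a, 'argmax', axis=axis, out=out, **kwds)
    return bound(*args, **kwds)
ValueError: attempt to get argmax of an empty sequence
```

```bash
python3 - <<'E'
from h import *
a=cv2.resize(get_image("top")[165:285,180:400],None,fx=2.6,fy=2.4)
b=cv2.resize(get_image("scene")[120:280,160:360],None,fx=2.9,fy=1.8*1.0)
cv2.imwrite("pics/t3.png",np.vstack([cv2.resize(a,(572,300)),cv2.resize(b,(572,290))])[:,:,::-1])
E
```

```text
(no output)
```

View pics/t3.png

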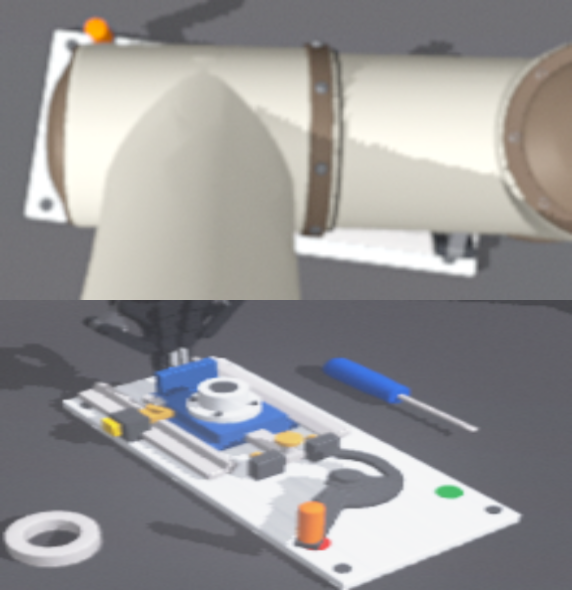

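The arm hides the fixture from the top camera. In the scene view the fingers touch the push plate and the stud, at about (261,196) in the full image, is moving toward the stop blocks. I'll track the stud with the scene camera.

```bash
cat > st.py <<'E'
from h import *
im=get_image("scene")
h=cv2.cvtColor(im,cv2.COLOR_RGB2HSV);m=cv2.inRange(h,(15,110,110),(26,255,255));m[:170]=0;m[230:]=0;m[:,:225]=0;m[:,320:]=0
n,l,s,c=cv2.connectedComponentsWithStats(m)
for i in range(1,n): print(s[i],c[i],w2b(ray("scene",c[i],46.5),B))
E
python3 st.py
python3 - <<'E'
from h import *
im=cv2.imread("pics/scene0.png")[:,:,::-1].copy()
h=cv2.cvtColor(im,cv2.COLOR_RGB2HSV);m=cv2.inRange(h,(15,110,110),(26,255,255));m[:170]=0;m[230:]=0;m[:,:225]=0;m[:,320:]=0
n,l,s,c=cv2.connectedComponentsWithStats(m)
for i in range(1,n): print("0:",s[i],c[i],w2b(ray("scene",c[i],46.5),B))
E
```

```text
[257 193   8   8  50] [260.52 196.28] [18.92803693 -0.53619447]
[268 195   2   1   2] [268.5 195. ] [25.43551621 14.18994111]
[248 205   2   1   2] [248.5 205. ] [ 24.53322409 -34.10075067]
0: [244 182   8   7  47] [247.59574468 185.08510638] [-23.06891289  -0.39657463]
0: [268 195   2   1   2] [268.5 195. ] [25.43551621 14.18994111]
0: [249 205   1   1   1] [249. 205.] [ 25.10936085 -33.34366769]
0: [311 226   8   4  27] [314.40740741 227.7037037 ] [144.07539072  24.36838997]
```

{"name": "arm_command", "arguments": {
  "steps": [-0.004,0,0,0,-0.004,0,0,0,-0.004,0,0,0,-0.004,0,0,0,-0.004,0,0,0,-0.003,0,0,0,-0.003,0,0,0,0,0,0,0]
}}

```text
clock: 13.95
position: [542.9, -136.7, 47.8]
ee_rot: [-0.673, 0.74, 0.0, 0.0]
contact_force: [0.3, -2.1, -1.0]
gripper_width: -0.3
grasp_force: 1.0
```

```bash
python3 j.py; python3 st.py
```

```text
13.95 base [-97.94410987   1.76746208] z 47.84428470338401 r 177.9528874693324 joint 4.09166029922803 phi joint 0.9604456477247592 F base [-2.09716658 -0.52305134] -1.0399282383364497 [-0.62914101 -0.12616297  0.03284388] -0.3207366597088741 0.9834061652827586
[268 195   2   1   2] [268.5 195. ] [25.43551621 14.18994111]
[265 200   9   8  60] [269.11666667 203.6       ] [45.27025156 -0.40128436]
[248 205   2   1   2] [248.5 205. ] [ 24.53322409 -34.10075067]
```

{"name": "arm_command", "arguments": {
  "steps": [-0.002,0,0,0,-0.002,0,0,0,-0.002,0,0,0,0,0,0,0]
}}

```text
clock: 14.5
position: [543.4, -131.1, 47.9]
ee_rot: [-0.673, 0.74, -0.0, 0.0]
contact_force: [0.9, -3.1, -1.8]
gripper_width: -0.1
grasp_force: 1.7
```

{"name": "arm_command", "arguments": {
  "steps": [-0.0015,0,0,0,-0.0015,0,0,0,0,0,0,0]
}}

```text
clock: 14.88
position: [543.7, -128.4, 48.0]
ee_rot: [-0.673, 0.74, -0.0, -0.0]
contact_force: [0.6, -5.3, -1.2]
gripper_width: -0.5
grasp_force: 2.6
```

```bash
python3 j.py; python3 st.py; python3 - <<'E'
from h import *
cv2.imwrite("pics/s4.png",cv2.resize(get_image("scene")[135:265,170:340],None,fx=4.5,fy=4.5,interpolation=cv2.INTER_CUBIC)[:,:,::-1])
E
```

```text
14.875 base [-89.58014145   1.69188558] z 47.97596618162486 r 169.58858113631558 joint 4.091616075952368 phi joint 0.9602936757281584 F base [-5.19206606 -1.11671705] -1.2272721689193005 [-1.60287074e+00 -2.22831063e-01 -8.84417094e-04] -0.507051995500579 2.631754086323781
[268 195   2   1   2] [268.5 195. ] [25.43551621 14.18994111]
[268 200   9  11  68] [272.02941176 205.35294118] [52.41863533  0.9237795 ]
[249 205   1   1   1] [249. 205.] [ 25.10936085 -33.34366769]
[253 210   4   3   8] [254.75  211.125] [ 44.99531447 -34.88615037]
```

View pics/s4.png

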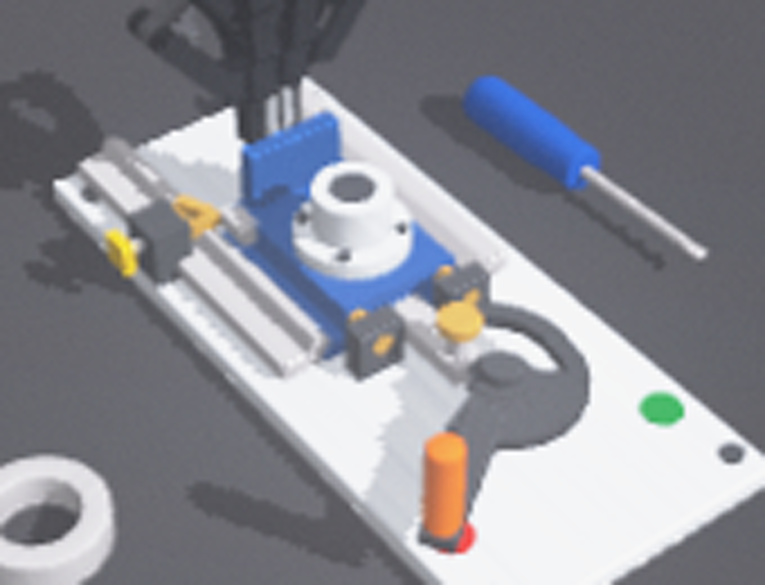

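The stud is entering the mouth and the buffers are being pressed. The yellow pad at (118,250) seems to stand out on its shaft, so the catch may not have snapped in yet. I'll push a little further.

{"name": "arm_command", "arguments": {
  "steps": [-0.0015,0,0,0,-0.0015,0,0,0,0,0,0,0]
}}

```text
clock: 15.35
position: [544.3, -125.7, 48.3]
ee_rot: [-0.673, 0.74, -0.0, 0.0]
contact_force: [-0.1, -6.9, -1.3]
gripper_width: 0.0
grasp_force: 3.1
```

```bash
cat > pad.py <<'E'
from h import *
im=get_image("scene");h=cv2.cvtColor(im,cv2.COLOR_RGB2HSV);m=cv2.inRange(h,(22,150,110),(34,255,255));m[:170]=0;m[215:]=0;m[:,:185]=0;m[:,215:]=0
c=cv2.connectedComponentsWithStats(m);i=1+np.argmax(c[2][1:,4]);print("pad",c[2][i],c[3][i],w2b(ray("scene",c[3][i],25),B))
im=cv2.imread("pics/scene0.png")[:,:,::-1].copy();h=cv2.cvtColor(im,cv2.COLOR_RGB2HSV);m=cv2.inRange(h,(22,150,110),(34,255,255));m[:170]=0;m[215:]=0;m[:,:185]=0;m[:,215:]=0
c=cv2.connectedComponentsWithStats(m);i=1+np.argmax(c[2][1:,4]);print("pad start",c[2][i],c[3][i],w2b(ray("scene",c[3][i],25),B))
E
python3 j.py; python3 st.py; python3 pad.py
```

```text
15.35 base [-86.78919438   1.39863858] z 48.27505158604949 r 166.7950585396425 joint 4.0932071835211605 phi joint 0.9604232475201562 F base [-6.83173279 -0.56107858] -1.2837547643686493 [-1.9025816  -0.29926463 -0.03387799] 0.04313964167695868 3.0857616453431547
[269 200   9  11  69] [272.98550725 205.62318841] [54.0991311   1.89444925]
[254 210   4   4  12] [255.25       211.58333333] [ 46.5380995  -34.89583492]
pad [196 186   6   9  32] [199.125 189.5  ] [-92.30771047 -73.03982623]
pad start [196 186   6   9  29] [199.17241379 189.48275862] [-92.29460701 -72.93356967]
```

The pad is back at its starting position, so the catch has snapped in. I'll back off, lift and check that the pallet stays.

{"name": "arm_command", "arguments": {
  "steps": [0.005,0,0,0,0.015,0,0,0,0.02,0,0,0,0,0,-0.03,0,0,0,-0.035,0,0,0,-0.035,0,0,0,0,0]
}}

```text
clock: 16.32
position: [541.9, -166.3, 151.2]
ee_rot: [-0.673, 0.74, -0.003, 0.002]
contact_force: [0.7, -0.6, -0.3]
gripper_width: 0.3
grasp_force: 0.0
```

```bash
python3 st.py; python3 pad.py; python3 - <<'E'
from h import *
s=read_state();p=s["position"];ph=phi(s)
t=b2w(np.array([80,0])+85.5*np.array([np.cos(-.96),np.sin(-.96)]),B)
print(p,"roll",ph-(B[2]-.96-np.pi),"shift before roll",tool([*(t-p[:2]),150-p[2]],ph))
E
```

```text
[268 200   9  11  67] [272.26865672 205.68656716] [53.40912375  0.69779621]
[254 210   3   3   8] [255.125 211.125] [ 45.42102192 -34.3269938 ]
pad [196 186   6   9  30] [199.23333333 189.5       ] [-92.17317537 -72.86282458]
pad start [196 186   6   9  29] [199.17241379 189.48275862] [-92.29460701 -72.93356967]
[ 539.65203677 -165.74723463  147.8748886 ] roll 0.9589015866637378 shift before roll [-0.2563 -0.072  -0.0021]
```

{"name": "arm_command", "arguments": {
  "steps": [-0.0366,-0.0103,0,0,-0.0366,-0.0103,0,0,-0.0366,-0.0103,0,0,-0.0366,-0.0103,0,0,-0.0366,-0.0103,0,0,-0.0366,-0.0103,0,0,-0.0366,-0.0103,0,0,0,0,0,0.16,0,0,0,0.16,0,0,0,0.16,0,0,0,0.16,0,0,0,0.16,0,0,0,0.16,0,0,0,0],
  "grip": 0.06
}}

```text
clock: 18.18
position: [635.5, 82.5, 146.2]
ee_rot: [-0.256, 0.967, -0.0, -0.002]
contact_force: [0.3, 0.0, -0.4]
gripper_width: 59.9
grasp_force: 0.0
```

```bash
python3 j.py
```

```text
18.175 base [129.0939805  -69.59353304] z 146.19075147244996 r 85.1673573766994 joint 0.003570539616742807 phi joint 0.0015502748921947251 F base [ 0.0425401  -0.31964777] -0.4284807310867563 [-0.04817282 -0.00559618 -0.00500403] 59.88185041072292 0.0
```

{"name": "arm_command", "arguments": {
  "steps": [0,0,0.025,0,0,0,0.025,0,0,0,0.025,0,0,0,0.017,0,0,0,0.008,0,0,0,0,0]
}}

```text
clock: 18.92
position: [636.1, 83.0, 47.6]
ee_rot: [-0.255, 0.967, -0.0, -0.0]
contact_force: [0.6, 0.8, 0.1]
gripper_width: 59.7
grasp_force: 0.0
```

{"name": "arm_command", "arguments": {
  "steps": [0,0,0,0,0,0,0,0,0,0,0,0,0,0,0,0,0,0,0,0,0,0,0,0],
  "grip": 0.01
}}

```text
clock: 19.68
position: [636.7, 83.2, 48.9]
ee_rot: [-0.255, 0.967, -0.0, 0.001]
contact_force: [-0.5, 0.1, 5.8]
gripper_width: 14.3
grasp_force: 58.4
```

{"name": "arm_command", "arguments": {
  "steps": [0.00015,0.0051,0,-0.06,0.00015,0.0051,0,-0.06,0.00015,0.0051,0,-0.06,0.00015,0.0051,0,-0.06,0.00015,0.0051,0,-0.06,0.00015,0.0051,0,-0.06,0.00015,0.0051,0,-0.06,0,0,0,0]
}}

```text
clock: 20.68
position: [613.1, 109.9, 48.9]
ee_rot: [-0.452, 0.892, -0.0, 0.001]
contact_force: [-0.6, 0.1, 6.0]
gripper_width: 14.4
grasp_force: 58.5
```

```bash
python3 j.py;python3 st.py
```

```text
20.675 base [154.22810093 -44.70371403] z 48.88161409348979 r 86.65006068214326 joint 0.4179293095199109 phi joint 0.42144494640680286 F base [0.09430756 0.56420334] 5.981922699932292 [-0.07513256  0.23076064  0.01823017] 14.380928658613794 58.465622663497925
[249 205   1   1   1] [249. 205.] [ 25.10936085 -33.34366769]
```

{"name": "arm_command", "arguments": {
  "steps": [0.00015,0.0051,0,-0.06,0.00015,0.0051,0,-0.06,0.00015,0.0051,0,-0.06,0.00015,0.0051,0,-0.06,0.00015,0.0051,0,-0.06,0.00015,0.0051,0,-0.06,0.00015,0.0051,0,-0.06,0.00015,0.0051,0,-0.06,0.00015,0.0051,0,-0.06,0.00015,0.0051,0,-0.06,0,0,0,0]
}}

```text
clock: 22.1
position: [565.9, 126.4, 48.9]
ee_rot: [-0.695, 0.719, -0.001, 0.001]
contact_force: [0.5, 0.2, 6.1]
gripper_width: 14.3
grasp_force: 58.6
```

```bash
python3 j.py
```

```text
22.1 base [166.21790413   3.80587338] z 48.878240004389895 r 86.30186362253616 joint 1.0041138567688268 phi joint 1.0203840699836055 F base [ 0.28196958 -0.42660105] 6.117675515864527 [-0.0978188   0.05411908  0.00392861] 14.348153723844352 58.60122621059418
```

{"name": "arm_command", "arguments": {
  "steps": [0.00015,0.0051,0,-0.06,0.00015,0.0051,0,-0.06,0.00015,0.0051,0,-0.06,0.00015,0.0051,0,-0.06,0.00015,0.0051,0,-0.06,0.00015,0.0051,0,-0.06,0.00015,0.0051,0,-0.06,0.00015,0.0051,0,-0.06,0.00015,0.0051,0,-0.06,0.00015,0.0051,0,-0.06,0.00015,0.0051,0,-0.06,0.00015,0.0051,0,-0.06,0.00015,0.0051,0,-0.06,0,0,0,0]
}}

```text
clock: 23.85
position: [505.5, 104.5, 48.8]
ee_rot: [0.916, -0.401, 0.001, -0.001]
contact_force: [-1.1, 1.7, 7.5]
gripper_width: 14.2
grasp_force: 58.8
```

```bash
python3 j.py
```

```text
23.85 base [138.63031508  61.8670215 ] z 48.84815786997868 r 85.2352168781647 joint 1.7722529337848703 phi joint 1.7998395620672656 F base [1.62556858 1.26402992] 7.526856445455133 [ 0.42688988  0.31707978 -0.00798912] 14.199841857525502 58.763760924339294
```

{"name": "arm_command", "arguments": {
  "steps": [0.0001,0.0043,0,-0.04,0.0001,0.0043,0,-0.04,0.0001,0.0034,0,-0.04,0,0.0026,0,-0.03,0,0.002,0,-0.01,0,0.001,0,0,0,0,0,0]
}}

```text
clock: 24.72
position: [497.1, 95.5, 49.0]
ee_rot: [0.945, -0.327, 0.004, -0.005]
contact_force: [2.5, 12.6, 0.1]
gripper_width: 14.3
grasp_force: 58.6
```

```bash
python3 j.py
```

```text
24.725 base [128.84567623  69.37139068] z 48.96681731727684 r 84.84273646779396 joint 1.9173116451893157 phi joint 1.959603250494125 F base [12.75358856 -1.29075523] 0.08385433904850526 [ 3.57402672 -0.41849953 -0.25660339] 14.253594866750774 58.615835309028625
```

About 11 N resists at joint 1.92, which could be the stop or just friction. I'll push a little more to find out.

{"name": "arm_command", "arguments": {
  "steps": [0,0.0015,0,0,0,0.0015,0,0,0,0,0,0]
}}

```text
clock: 25.1
position: [497.1, 95.4, 49.0]
ee_rot: [0.945, -0.327, 0.005, -0.008]
contact_force: [5.2, 20.5, -5.2]
gripper_width: 14.2
grasp_force: 58.8
```

```bash
python3 j.py
```

```text
25.1 base [128.75541591  69.32475973] z 49.013896606694054 r 84.7526571364329 joint 1.917865665448296 phi joint 1.9602681461277123 F base [20.88221033 -3.22362847] -5.171852575528972 [ 5.40163653 -0.77614876 -0.18034706] 14.169621039033606 58.845956325531006
```

{"name": "arm_command", "arguments": {
  "steps": [0,0.0015,0,0,0,0.0015,0,0,0,0,0,0,0,0,0,0]
}}

```text
clock: 25.6
position: [497.2, 95.3, 49.1]
ee_rot: [0.945, -0.326, 0.007, -0.01]
contact_force: [7.3, 28.0, -8.5]
gripper_width: 14.3
grasp_force: 59.3
```

```bash
python3 j.py
```

```text
25.6 base [128.65913849  69.2441074 ] z 49.11325415677188 r 84.6313072591673 joint 1.9182479706848161 phi joint 1.9609673732784771 F base [28.5885452  -4.63224491] -8.46627061021863 [ 7.30375134 -1.12208703 -0.17091453] 14.290754826092678 59.275267124176025
```

The force rises from 11 to 26 N with no movement, so the lever is on its stop. I'll ease the preload, release, lift and look.

{"name": "arm_command", "arguments": {
  "steps": [0,-0.003,0,0,0,-0.003,0,0,0,-0.002,0,0,0,0,0,0]
}}

```text
clock: 26.1
position: [497.1, 95.5, 48.9]
ee_rot: [0.945, -0.327, 0.003, -0.003]
contact_force: [2.3, 9.3, 3.4]
gripper_width: 14.3
grasp_force: 59.1
```

{"name": "arm_command", "arguments": {
  "steps": [0,0,0,0,0,0,0,0,0,0,0,0,0,0,-0.02,0,0,0,-0.03,0,0,0,-0.04,0,0,0,-0.04,0,0,0,0,0],
  "grip": 0.05
}}

```text
clock: 27.1
position: [495.6, 92.8, 181.1]
ee_rot: [0.945, -0.327, 0.003, -0.002]
contact_force: [0.8, -0.4, 0.1]
gripper_width: 49.6
grasp_force: 0.0
```

```bash
python3 j.py; python3 st.py; python3 pad.py; python3 - <<'E'
from h import *
a=get_image("top")[160:290,175:385];b=get_image("scene")[135:265,170:380]
cv2.imwrite("pics/f5.png",cv2.resize(np.vstack([a,b]),None,fx=2.3,fy=2.3,interpolation=cv2.INTER_CUBIC)[:,:,::-1])
E
```

```text
27.1 base [126.05372968  70.65352208] z 181.07109027023515 r 84.3378100225578 joint 1.9531392466580957 phi joint 1.9601377534786493 F base [-0.30309285 -0.80442578] 0.11819939518106493 [-0.0027987   0.02864816  0.06043305] 49.55441024480463 0.0
[268 200  10  14  79] [273.16455696 207.27848101] [57.83055393 -0.7455229 ]
[254 210   5   5  16] [256.125  211.6875] [ 47.75139504 -33.76434957]
pad [196 186   6   9  27] [198.62962963 189.55555556] [-92.77530768 -73.94179536]
pad start [196 186   6   9  29] [199.17241379 189.48275862] [-92.29460701 -72.93356967]
```

View pics/f5.png

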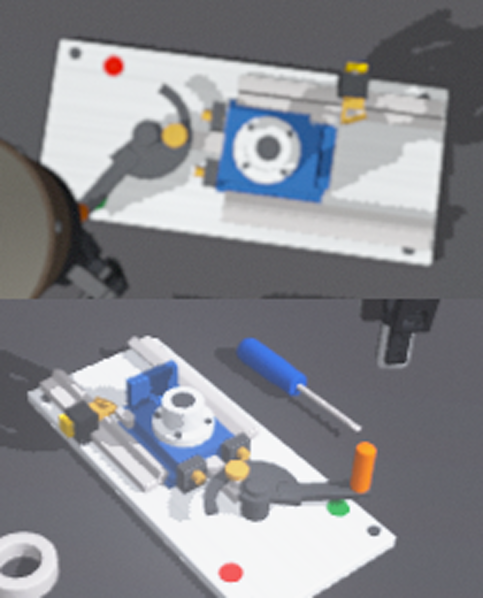

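The stud is drawn into the slot with the pallet tight against the blocks, and the lever is by the green mark. I'll move the arm clear and measure the lever angle.

{"name": "arm_command", "arguments": {
  "steps": [-0.03,0.03,-0.01,0,-0.03,0.04,-0.01,0,-0.03,0.04,0,0,-0.02,0.04,0,0,0,0.04,0,0,0,0.04,0,0,0,0,0,0]
}}

```text
clock: 28.18
position: [263.1, -22.4, 196.8]
ee_rot: [0.945, -0.328, -0.001, 0.001]
contact_force: [-0.1, 0.0, 0.2]
gripper_width: 50.1
grasp_force: 0.0
```

```bash
python3 j.py; python3 st.py; python3 pad.py; python3 - <<'E'
from h import *
for n,roi in(("scene",(280,150,380,260)),("top",(170,220,240,290))):
    im=get_image(n);O=blob(im,(4,150,100),(14,255,255),roi);z=58 if n=="scene" else 75
    d=w2b(ray(n,O[0],z),B)-[80,0];print(n,O,np.hypot(*d),np.arctan2(d[1],d[0])+.96)
a=get_image("top")[160:290,175:385]
cv2.imwrite("pics/f6.png",cv2.resize(a,None,fx=3.8,fy=3.8,interpolation=cv2.INTER_CUBIC)[:,:,::-1])
E
```

```text
28.175 base [-10.63048522 291.15529056] z 196.75881619972984 r 304.93489153515424 joint 2.8325683057300464 phi joint 1.9581972494388475 F base [0.0188108  0.07135313] 0.2122587207494468 [ 0.02673214 -0.1046423  -0.04410463] 50.09413429843415 0.0
[268 200  10  14  81] [273.2345679  207.20987654] [57.76536341 -0.51982739]
[254 210   5   5  14] [256.14285714 211.64285714] [ 47.67691491 -33.66416251]
pad [196 186   6   9  30] [199.23333333 189.5       ] [-92.17317537 -72.86282458]
pad start [196 186   6   9  29] [199.17241379 189.48275862] [-92.29460701 -72.93356967]
scene (array([326.725     , 209.33333333]), array([323, 197,   9,  22, 120], dtype=int32)) 83.83469757272445 1.8750514496791486
top (array([210.3125, 251.9375]), array([207, 249,   6,   8,  16], dtype=int32)) 80.41186784849884 1.9606481068715857
```

View pics/f6.png

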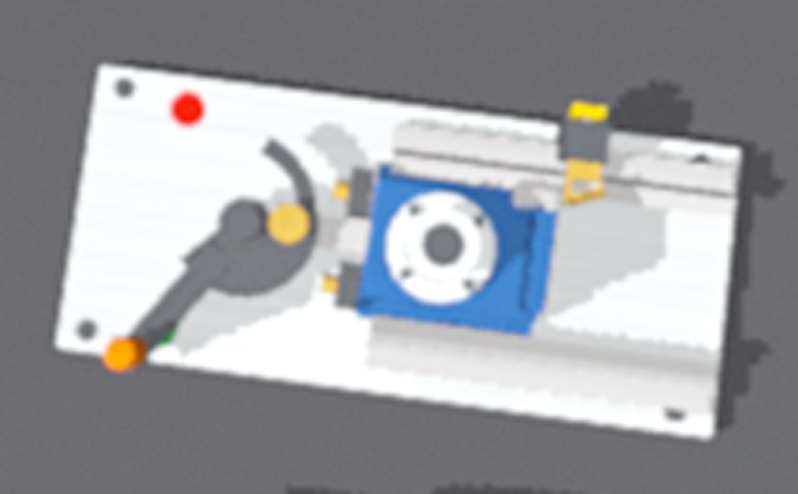

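The final top view shows the orange post at (122,353) over the green mark, with the lever angle about 1.95. The stud at (289,223) is seated in the slot. The pallet is on the stop blocks at x of about -27, and the catch is in behind it. The ring, sphere and driver were never approached, and the arm is clear.

```bash
python3 -c "
from bench import *
print(job_done())"
```

```text
the job is handed in; nothing more can be done
None
```

The pallet is clamped and handed in at about 28 s: catch snapped in behind it, lever on its stop at the green mark, pallet tight on the stop blocks by camera estimate, and the three bystanders left alone.

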